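# Nest three washed steel tumblers on the tea tray

## Robot

A 6-joint arm with a two-finger parallel gripper is mounted at the origin on the work surface. World frame = base frame: x ahead of the robot, y to its left, z up, the work surface at z = 0. Lengths are in m, angles in rad, forces in N, time in s.
With the tool pointing down it reaches from about 0.3 to 0.825 m from the base axis. Payload 5.4 kg.
Tool frame: the origin (TCP) lies at the very end of the fingers, on their centre line; the grasp point (between the pads) lies 19 mm behind it; z points along the fingers, y is the line along which they close (so a half turn about z gives the same grasp; the last joint's range is limited). The gripper opens to 92 mm and grips with 3 to 60 N. Pads are 20 mm wide; open, the fingers measure 128 mm over their backs; the gripper's body (75 mm by 189 mm) begins 69 mm behind the grasp point.
Start: joints at [1.111, 0.158, 1.597, -0, 1.386, -0.21], TCP at [0.142, 0.557, 0.215] pointing down, gripper open.
Joint ranges: [-2.91, 2.91], [-0.94, 2.29], [0.18, 2.7], [-1.29, 4.43], [0.17, 2.64], [-3, 3]. Speed limits (rad/s): [2.57, 2.57, 3.14, 3.14, 3.14, 3.14].

## Interface

Orientations are given as a unit quaternion [x, y, z, w].
In Python, from rig import * gives the robot as it stands.
- The arm moves only by the tool step_arm, never from a script. Its argument "deltas" is a list of rows, each an object with "jaw": the finger opening in m, from 0 to 0.0919; "xyz": the shift along the tool's x, y, z in m, a list of three; "angular": the turn, a rotation vector about the tool's x, y, z in rad, a list of three. A call has 1 to 12 rows; each row is the pose to reach, as a shift and turn from the pose commanded when the call began, along the tool's axes at that moment; what a row does not reach only later rows make up. A row lasts 1/12 s, in which the tool goes at most 41.7 mm and 7.16 degrees, less where a joint would pass 70% of its speed; a pose out of reach is approached as far as the arm can. A call with a gripper value outside its range is refused whole. The fingers move at their own pace and stop on an object; the grip force is fixed at half the most. Time passes only in rows, so rows that repeat a pose let the fingers close. It gives the time, the measured TCP pose, the force, the opening and the grip force at its end, in the units of the state.
- state(): the state, without advancing time (a new reading comes with each control period).
- capture(name): name is "scene" or "top" or "wrist"; returns a dict with "pixels" (420x560x3 uint8, red, green, blue), "K" (3x3 intrinsics, pixels), "k1" (the pictures are not rectified: a ray, as slopes to the right and down, at radius r is drawn at 1 + k1 r^2 times it, then the intrinsics apply), "R" (3x3) and "t" (3): a world point X has camera coordinates R X + t. Camera axes: x right, y down, z forward; pixel columns grow to the right and rows downward; lengths in m; the calibration is good to about 2 mm. A picture is of the moment at which its call begins. There is no depth.
- finish_job(): hands the job in; it is judged then, once.
The state is a dict: "time_s": time; "joints": joint angles; "qvel": joint speeds; "joint_efforts": joint torques, N m; "eef_pos": TCP position; "tcp_rot": TCP orientation; "wrist_force": force on the tool from outside, world axes, zero at the start; "torque": the same for the moment, N m; "gripper_width": opening from 0.0 (shut) to 1.0 (fully open); "grasp_force": force on a finger pad.
Only numpy, scipy, OpenCV 4.12 (cv2) and the standard library are available. Lean on these libraries where they do the work, as an engineer would, in place of code of your own. Each camera call takes 0.05 s, during which the arm holds its last target. There are 200 camera calls.

## Task

Stand the short steel tumbler upright on the cork coaster in the wooden tray, then lower the medium tumbler upright into it, and then the tall one into the medium one. Keep hold of each until it is all but home in the one below and let go once it rests there lightly: do not drop it in or press it down, or they wedge tight. Leave everything else standing where it is.

Things in the scene. Friction and masses are not known exactly. Their poses are not given: they have to be found in the camera images.
- short_tumbler: the short one of three double-walled plain steel tumblers. All three are open at the top and have the same foot (outside diameter 47), the same straight taper (the outside radius grows 1 mm per 10 mm of height) and 4 mm walls; only their heights differ. This one is 75 high, 62 across the rim, about 0.1 kg. Origin: centre of its underside; z up its axis. It stands upright on the mat; which tumbler stands at which of the three places changes
- medium_tumbler: the medium tumbler: 93 high, 65.6 across the rim, about 0.13 kg; origin and axes as the short one. In the short one its walls meet that one's when its underside is 40 mm above that one's underside; it rests 38.5 to 40.5 mm above, with its top 55 mm or so standing out. Lightly seated, the walls squeeze each other with 10 to 25 N
- tall_tumbler: the tall tumbler: 111 high, 69.2 across the rim, about 0.15 kg; origin and axes as the short one. It nests in the medium one in the same way (rests 38.5 to 40.5 mm above that one's underside, top 57 mm or so standing out). The tapers lock: a push of 10 N leaves about 30 N of squeeze for good, 15 N about 50 N, a fall of 35 mm 65 N or more; over 45 N is wedged tight
- mat: flat grey ribbed drying mat fixed to the worktop, 300 along its x, 380 along its y, 4 thick; origin: centre of its underside. The tumblers stand at about (-65, 140), (75, 20) and (-65, -100) mm in its frame, with the mug at about (75, 140), the jar at (-65, 20) and the ramekin at (75, -100) between them, each up to 12 mm off
- tray: shallow wooden tray fixed to the worktop, 240 along its x, 170 along its y, rim 16 high, floor 6 thick; origin: centre of its underside
- coaster (a point): centre of the upper face of the round cork coaster (diameter 90, 5 thick) fixed in the tray, at the tray's (-50, 0) mm and 11 mm above the worktop; z up
- mug: white ceramic mug, outside diameter 80, 90 high, with a handle that stands out 37 mm from the wall along the mug's +y; stands on the mat; origin: centre of its underside
- jar: closed glass jam jar with a steel lid, diameter 66, 95 high; stands on the mat; origin: centre of its underside
- ramekin: small white ceramic dish, diameter 76 at the rim, 45 high; stands on the mat; origin: centre of its underside
- sugar: closed white ceramic sugar pot with a wooden lid, diameter 62, 85 high; stands in the tray; origin: centre of its underside
- oil: green glass oil bottle, diameter 60, 230 high; stands on the worktop between the mat and the tray; origin: centre of its underside
- mill: dark wooden pepper mill, diameter 54, 185 high; stands on the worktop farther out between the mat and the tray; origin: centre of its underside
Things that resemble listed ones, but are neither listed nor needed, are in the scene too. Leave any black or pink look-alike of the tall_tumbler alone.

How it is judged:
By the outcome, as a careful person would: the job done as asked, in the order asked, and still so for the second after the job is handed in, with the robot touching nothing.
It also fails if it takes over 72 s, if anything falls off the work surface, if the arm or the gripper's body presses on something with over 40 N, if the wrist force passes 120 N, or if a joint passes its speed limit or range.

## Working session

There is one attempt and no reset: what is moved stays moved. The work goes in short steps, Python scripts to look and compute and a tool call to move; the robot and the scene stay as the last step left them, time stands still between calls to the robot, and variables do not carry over. Pictures are saved under pics/ and viewed, at most 10 in all, crops included, and the job is handed in when it is done.

Besides the shell and the picture viewer there is one more tool, called after "Request:" as name([rows], argument=value, ...), one row to a line, values as JSON. step_arm: Moves the arm, as the interface text tells. Its arguments: {"type":"object","properties":{"deltas":{"type":"array","items":{"type":"object","properties":{"jaw":{"type":"number"},"xyz":{"type":"array","items":{"type":"number"}},"angular":{"type":"array","items":{"type":"number"}}}}}},"required":["deltas"]}

```bash
mkdir -p pics
cat > h.py <<'E'
from rig import *
import numpy as np, cv2
def snap(n,f):
    c=capture(n); np.savez(f'pics/{f}.npz',**{k:np.array(v) for k,v in c.items()})
    cv2.imwrite(f'pics/{f}.png',c['pixels'][:,:,::-1]); return c
def load(f): return np.load(f'pics/{f}.npz')
def ray(c,u,v):
    K=c['K'];p=np.array([(u-K[0,2])/K[0,0],(v-K[1,2])/K[1,1]]);k=float(c['k1'])
    q=p.copy()
    for _ in range(30): q=p/(1+k*(q@q))
    d=c['R'].T@np.array([q[0],q[1],1]); o=-c['R'].T@c['t']; return o,d
def at(c,u,v,z):
    o,d=ray(c,u,v); return o+d*(z-o[2])/d[2]
def proj(c,X):
    x=c['R']@np.array(X)+c['t']; q=x[:2]/x[2]; q=q*(1+float(c['k1'])*(q@q)); K=c['K']
    return np.array([K[0,0]*q[0]+K[0,2],K[1,1]*q[1]+K[1,2]])
E
python3 - <<'E'
from h import *
for n in ['top','scene']:
    c=snap(n,n+'0'); print(n,-c['R'].T@c['t'],c['R'][2])
print(state())
E
```

```text
top [ 0.35323473 -0.01102061  1.40320587] [ 1.40076036e-01  4.42997173e-04 -9.90140651e-01]
scene [1.28665332 0.78612718 0.82311529] [-0.55835637 -0.59638937 -0.57667831]
{'time_s': 0.1, 'joints': array([ 1.11089027e+00,  1.59003612e-01,  1.59809458e+00, -8.54527523e-06,
        1.38621494e+00, -2.10110439e-01]), 'qvel': array([ 0.00146834, -0.00038911, -0.00295055,  0.00055945,  0.00097634,
       -0.0007465 ]), 'joint_efforts': array([-8.62900561e-05, -3.86506069e+01, -3.22958744e+01,  7.02187303e-02,
        3.40555399e-02, -1.21380725e-05]), 'eef_pos': array([0.14191421, 0.55662508, 0.21371338]), 'tcp_rot': array([ 1.24572513e-01,  9.92210133e-01, -8.13797617e-04, -2.78861082e-04]), 'wrist_force': array([-0.67814724,  0.6846693 , -0.99884872]), 'torque': array([-0.01883026,  0.07720166, -0.02159973]), 'grasp_force': 0.0, 'gripper_width': 0.9987566624310071}
```

View pics/top0.png

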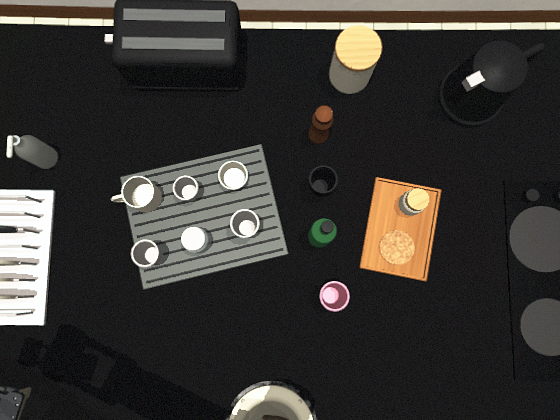

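View pics/scene0.png

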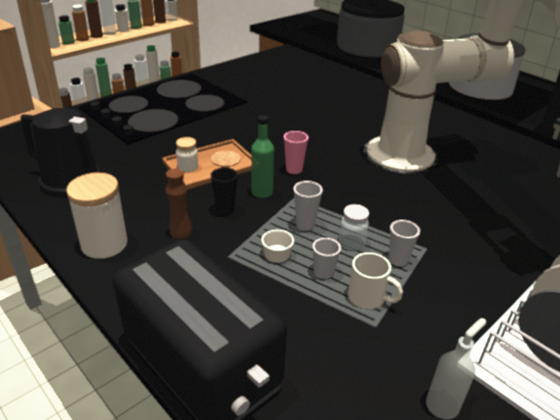

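The top view shows tumblers at about (245,223), (186,188) and (145,253), and the coaster at (397,247). The black look-alike is at (323,180) and the pink one at (334,296). Next I'll enlarge the mat to measure.

Run:
```python
from h import *
im=cv2.imread('pics/top0.png')
a=cv2.resize(im[140:295,105:290],None,fx=4.3,fy=3.87,interpolation=cv2.INTER_CUBIC)
a=cv2.resize(im[145:290,110:290],None,fx=4,fy=4,interpolation=cv2.INTER_CUBIC)
cv2.imwrite('pics/mat.png',a)
c=load('top0')
for n,u,v,z in [('tallrim',245,223,.115),('shortrim',186,188,.079),('medrim',145,253,.097),('jar',194,239,.099),('ram',233,175,.049),('mug',140,193,.094),('coaster',397,247,.011),('sugar',417,199,.085),('oil',327,227,.23),('pinkrim',334,296,.111),('blackrim',323,180,.111),('mill',322,115,.185)]: print(n,at(c,u,v,z).round(3))
```

```text
tallrim [0.5   0.066 0.115]
shortrim [0.59  0.216 0.079]
medrim [0.427 0.306 0.097]
jar [0.461 0.189 0.099]
ram [0.63  0.103 0.049]
mug [0.573 0.325 0.094]
coaster [ 0.454 -0.32   0.011]
sugar [ 0.567 -0.355  0.085]
oil [ 0.48 -0.12  0.23]
pinkrim [ 0.329 -0.147  0.111]
blackrim [ 0.607 -0.122  0.111]
mill [ 0.747 -0.113  0.185]
```

View pics/mat.png

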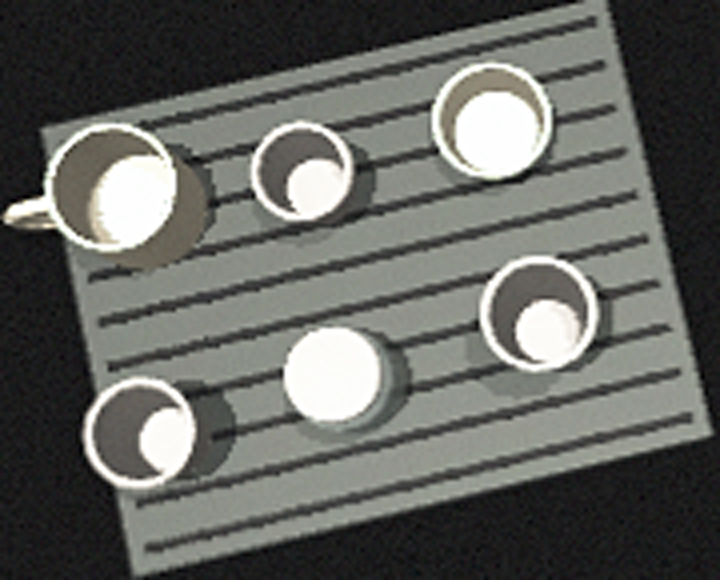

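Rim sizes match the listed heights, so short is at about (0.588,0.217), medium at (0.427,0.307) and tall at (0.500,0.067). The mat is turned by about 16.5°, and I'll close along its x axis at every grasp.

```bash
cat >> h.py <<'E'
from scipy.spatial.transform import Rotation as Ro
def to(x,y,z,yawdeg):
    """print tool-frame delta to TCP (x,y,z), tool down, closing line at yawdeg"""
    s=state(); R0=Ro.from_quat(s['tcp_rot']); a=np.radians(yawdeg)
    ty=np.array([np.cos(a),np.sin(a),0]); tz=np.array([0,0,-1.]); tx=np.cross(ty,tz)
    R1=Ro.from_matrix(np.c_[tx,ty,tz])
    print('xyz',R0.inv().apply(np.array([x,y,z])-s['eef_pos']).round(4),'ang',(R0.inv()*R1).as_rotvec().round(4),'F',np.round(s['wrist_force'],1))
E
python3 -c "
from h import *
to(.588,.217,.2,16.5)"
```

```text
xyz [-0.5162 -0.2188  0.0139] ang [-1.700e-03  6.000e-04  1.033e+00] F [-0.7  0.7 -1. ]
```

Request:
step_arm([
  {"jaw":0.0915,"xyz":[-0.516,-0.219,0.014],"angular":[0,0,1.033]},
  {"jaw":0.0915,"xyz":[-0.516,-0.219,0.014],"angular":[0,0,1.033]},
  {"jaw":0.0915,"xyz":[-0.516,-0.219,0.014],"angular":[0,0,1.033]},
  {"jaw":0.0915,"xyz":[-0.516,-0.219,0.014],"angular":[0,0,1.033]},
  {"jaw":0.0915,"xyz":[-0.516,-0.219,0.014],"angular":[0,0,1.033]},
  {"jaw":0.0915,"xyz":[-0.516,-0.219,0.014],"angular":[0,0,1.033]},
  {"jaw":0.0915,"xyz":[-0.516,-0.219,0.014],"angular":[0,0,1.033]},
  {"jaw":0.0915,"xyz":[-0.516,-0.219,0.014],"angular":[0,0,1.033]},
  {"jaw":0.0915,"xyz":[-0.516,-0.219,0.014],"angular":[0,0,1.033]},
  {"jaw":0.0915,"xyz":[-0.516,-0.219,0.014],"angular":[0,0,1.033]},
  {"jaw":0.0915,"xyz":[-0.516,-0.219,0.014],"angular":[0,0,1.033]},
  {"jaw":0.0915,"xyz":[-0.516,-0.219,0.014],"angular":[0,0,1.033]},
])

```text
time_s: 1.1
eef_pos: [0.5408, 0.2525, 0.2016]
tcp_rot: [0.598, 0.801, -0.0, -0.0]
wrist_force: [0.6, 0.7, -0.5]
gripper_width: 0.997
grasp_force: 0.0
```

```bash
python3 -c "
from h import *
to(.588,.217,.2,16.5); print(state()['eef_pos'],state()['time_s'])"
```

```text
xyz [-0.0474  0.0352  0.0016] ang [-0.0007 -0.0002 -0.0003] F [ 0.6  0.7 -0.5]
[0.5408288  0.25249563 0.201625  ] 1.1
```

Request:
step_arm([
  {"jaw":0.0915,"xyz":[-0.047,0.035,0.001]},
  {"jaw":0.0915,"xyz":[-0.047,0.035,0.001]},
  {"jaw":0.0915,"xyz":[-0.047,0.035,0.001]},
  {"jaw":0.0915,"xyz":[-0.047,0.035,0.001]},
])

```text
invalid input
```

```bash
python3 -c "
from h import *
c=snap('wrist','w1'); print(state()['eef_pos'], -c['R'].T@c['t'],c['R']); print(proj(c,[.588,.217,.079]),proj(c,[.588,.217,.008]))"
```

```text
[0.54616254 0.24720873 0.20123959] [0.52101614 0.31569363 0.37179691] [[ 0.95892266  0.28366391 -0.00145813]
 [ 0.27576761 -0.931       0.23914688]
 [ 0.06647982 -0.22972547 -0.97098231]]
[320.14806596 252.37325793] [312.81832441 228.68219404]
```

View pics/w1.png

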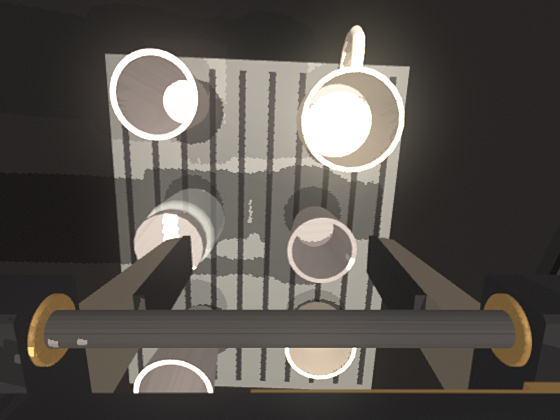

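The wrist view puts the short rim at (322,249), the medium rim at (154,94) and part of the tall rim around (173,395). The previous move call was refused because it left out the angular field.

```bash
python3 -c "
from h import *
c=load('w1')
print(at(c,322,249.5,.079),at(c,154,94,.097))
p=at(c,322,249.5,.079); to(p[0],p[1],.075,16.5);to(p[0],p[1],.14,16.5)"
```

```text
[0.58873805 0.22006738 0.079     ] [0.42453116 0.30816694 0.097     ]
xyz [-0.0374  0.0331  0.1265] ang [ 0.002   0.0042 -0.0055] F [ 0.4 -5.5  0.4]
xyz [-0.0377  0.0332  0.0615] ang [ 0.002   0.0042 -0.0055] F [ 0.4 -5.5  0.4]
```

Request:
step_arm([
  {"jaw":0.0915,"xyz":[-0.0375,0.0325,0.06],"angular":[0,0,0]},
  {"jaw":0.0915,"xyz":[-0.0375,0.0325,0.06],"angular":[0,0,0]},
  {"jaw":0.0915,"xyz":[-0.0375,0.0325,0.06],"angular":[0,0,0]},
  {"jaw":0.0915,"xyz":[-0.0375,0.0325,0.06],"angular":[0,0,0]},
  {"jaw":0.0915,"xyz":[-0.0375,0.0325,0.06],"angular":[0,0,0]},
])

```text
time_s: 1.57
eef_pos: [0.5812, 0.2281, 0.1427]
tcp_rot: [0.598, 0.801, 0.0, -0.0]
wrist_force: [1.1, 0.7, 0.2]
gripper_width: 0.994
grasp_force: 0.0
```

```bash
python3 -c "
from h import *
print(state()['eef_pos']);to(.5887,.219,.034,16.5)"
```

```text
[0.5811858  0.22805363 0.14268455]
xyz [-0.0109  0.0046  0.1087] ang [ 0.0001 -0.0004  0.0003] F [1.1 0.7 0.2]
```

Request:
step_arm([
  {"jaw":0.0915,"xyz":[-0.011,0.0045,0.02],"angular":[0,0,0]},
  {"jaw":0.0915,"xyz":[-0.011,0.0045,0.05],"angular":[0,0,0]},
  {"jaw":0.0915,"xyz":[-0.011,0.0045,0.08],"angular":[0,0,0]},
  {"jaw":0.0915,"xyz":[-0.011,0.0045,0.108],"angular":[0,0,0]},
  {"jaw":0.0915,"xyz":[-0.011,0.0045,0.108],"angular":[0,0,0]},
  {"jaw":0.0915,"xyz":[-0.011,0.0045,0.108],"angular":[0,0,0]},
])

```text
time_s: 2.07
eef_pos: [0.5881, 0.2191, 0.0348]
tcp_rot: [0.598, 0.802, -0.0, -0.0]
wrist_force: [0.6, -0.2, 0.8]
gripper_width: 0.996
grasp_force: 0.0
```

```bash
python3 -c "
from h import *
print(state()['eef_pos']);to(.5887,.219,.034,16.5)"
```

```text
[0.58811349 0.21910383 0.03476552]
xyz [-0.0003  0.0005  0.0008] ang [-0.0009 -0.0003  0.0013] F [ 0.6 -0.2  0.8]
```

Request:
step_arm([
  {"jaw":0.045,"xyz":[0,0,0],"angular":[0,0,0]},
  {"jaw":0.045,"xyz":[0,0,0],"angular":[0,0,0]},
  {"jaw":0.045,"xyz":[0,0,0],"angular":[0,0,0]},
  {"jaw":0.045,"xyz":[0,0,0],"angular":[0,0,0]},
  {"jaw":0.045,"xyz":[0,0,0],"angular":[0,0,0]},
  {"jaw":0.045,"xyz":[0,0,0],"angular":[0,0,0]},
  {"jaw":0.045,"xyz":[0,0,0],"angular":[0,0,0]},
  {"jaw":0.045,"xyz":[0,0,0],"angular":[0,0,0]},
])

```text
time_s: 2.73
eef_pos: [0.5898, 0.2183, 0.0352]
tcp_rot: [0.598, 0.801, 0.001, 0.001]
wrist_force: [0.3, 0.3, 6.9]
gripper_width: 0.639
grasp_force: 30.0
```

```bash
python3 -c "
from h import *
s=state();print(s['gripper_width']*91.9,s['grasp_force'],s['wrist_force'])
c=load('top0')
im=cv2.imread('pics/top0.png')[170:285,345:455]
cv2.imwrite('pics/tray.png',cv2.resize(im,None,fx=5,fy=5,interpolation=cv2.INTER_CUBIC))
to(.588,.219,.32,16.5)"
```

```text
58.698473877245036 30.000774865038693 [0.31287473 0.32616646 6.91475953]
xyz [ 0.0011 -0.0011 -0.2848] ang [ 0.0018  0.0002 -0.0001] F [0.3 0.3 6.9]
```

View pics/tray.png

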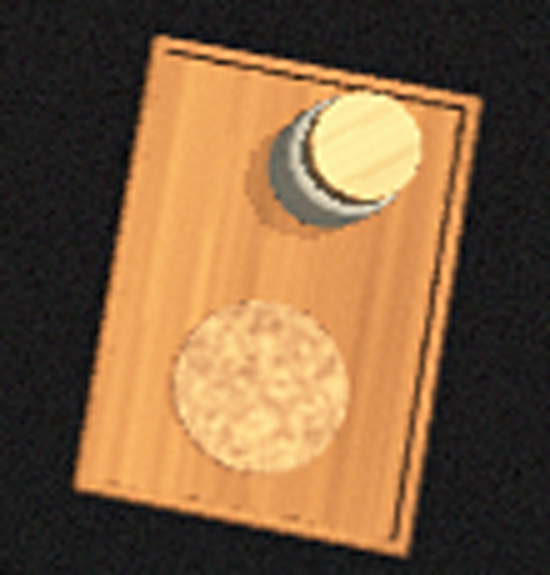

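Request:
step_arm([
  {"jaw":0.045,"xyz":[0,0,-0.02],"angular":[0,0,0]},
  {"jaw":0.045,"xyz":[0,0,-0.055],"angular":[0,0,0]},
  {"jaw":0.045,"xyz":[0,0,-0.095],"angular":[0,0,0]},
  {"jaw":0.045,"xyz":[0,0,-0.135],"angular":[0,0,0]},
  {"jaw":0.045,"xyz":[0,0,-0.175],"angular":[0,0,0]},
  {"jaw":0.045,"xyz":[0,0,-0.215],"angular":[0,0,0]},
  {"jaw":0.045,"xyz":[0,0,-0.255],"angular":[0,0,0]},
  {"jaw":0.045,"xyz":[-0.02,-0.011,-0.285],"angular":[0,0,0]},
  {"jaw":0.045,"xyz":[-0.055,-0.032,-0.285],"angular":[0,0,0]},
  {"jaw":0.045,"xyz":[-0.09,-0.053,-0.285],"angular":[0,0,0]},
  {"jaw":0.045,"xyz":[-0.125,-0.074,-0.285],"angular":[0,0,0]},
  {"jaw":0.045,"xyz":[-0.16,-0.095,-0.285],"angular":[0,0,0]},
])

```text
time_s: 3.73
eef_pos: [0.5421, 0.0364, 0.3183]
tcp_rot: [0.598, 0.801, -0.0, -0.001]
wrist_force: [0.2, -0.5, -1.2]
gripper_width: 0.639
grasp_force: 30.0
```

```bash
python3 -c "
from h import *
to(.455,-.3195,.32,16.5)"
```

```text
xyz [-0.3164 -0.1848 -0.0016] ang [-0.0014 -0.0005  0.0008] F [ 0.2 -0.5 -1.2]
```

Request:
step_arm([
  {"jaw":0.045,"xyz":[-0.035,-0.0205,0],"angular":[0,0,0]},
  {"jaw":0.045,"xyz":[-0.07,-0.041,0],"angular":[0,0,0]},
  {"jaw":0.045,"xyz":[-0.105,-0.0615,0],"angular":[0,0,0]},
  {"jaw":0.045,"xyz":[-0.14,-0.082,0],"angular":[0,0,0]},
  {"jaw":0.045,"xyz":[-0.175,-0.1025,0],"angular":[0,0,0]},
  {"jaw":0.045,"xyz":[-0.21,-0.123,0],"angular":[0,0,0]},
  {"jaw":0.045,"xyz":[-0.245,-0.1435,0],"angular":[0,0,0]},
  {"jaw":0.045,"xyz":[-0.275,-0.161,0],"angular":[0,0,0]},
  {"jaw":0.045,"xyz":[-0.3,-0.175,0],"angular":[0,0,0]},
  {"jaw":0.045,"xyz":[-0.316,-0.185,0],"angular":[0,0,0]},
  {"jaw":0.045,"xyz":[-0.316,-0.185,0],"angular":[0,0,0]},
  {"jaw":0.045,"xyz":[-0.316,-0.185,0],"angular":[0,0,0]},
])

```text
time_s: 4.73
eef_pos: [0.4551, -0.3179, 0.318]
tcp_rot: [0.599, 0.801, 0.0, -0.001]
wrist_force: [0.5, -0.4, -1.2]
gripper_width: 0.641
grasp_force: 30.0
```

```bash
python3 -c "
from h import *
to(.455,-.3195,.055,16.5);c=snap('wrist','w2');print(proj(c,[.455,-.3195,.011]),state()['eef_pos'])"
```

```text
xyz [-0.0021 -0.0004  0.263 ] ang [-0.0007 -0.0024 -0.0018] F [ 0.5 -0.4 -1.2]
[280.06064616 172.72643376] [ 0.45555096 -0.31711261  0.31833186]
```

View pics/w2.png

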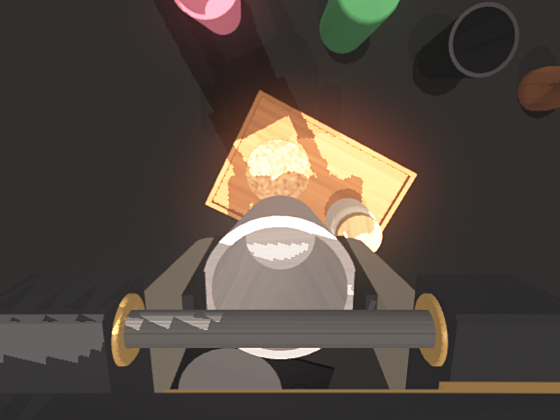

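The coaster is at about (279,168), where it was predicted, and the held tumbler's rim is centred near (280,287). I'll descend now.

Request:
step_arm([
  {"jaw":0.045,"xyz":[-0.002,0,0.04],"angular":[0,0,0]},
  {"jaw":0.045,"xyz":[-0.002,0,0.08],"angular":[0,0,0]},
  {"jaw":0.045,"xyz":[-0.002,0,0.12],"angular":[0,0,0]},
  {"jaw":0.045,"xyz":[-0.002,0,0.16],"angular":[0,0,0]},
  {"jaw":0.045,"xyz":[-0.002,0,0.2],"angular":[0,0,0]},
  {"jaw":0.045,"xyz":[-0.002,0,0.23],"angular":[0,0,0]},
  {"jaw":0.045,"xyz":[-0.002,0,0.25],"angular":[0,0,0]},
  {"jaw":0.045,"xyz":[-0.002,0,0.262],"angular":[0,0,0]},
  {"jaw":0.045,"xyz":[-0.002,0,0.267],"angular":[0,0,0]},
  {"jaw":0.045,"xyz":[-0.002,0,0.27],"angular":[0,0,0]},
  {"jaw":0.045,"xyz":[-0.002,0,0.27],"angular":[0,0,0]},
])

```text
time_s: 5.7
eef_pos: [0.4571, -0.3198, 0.05]
tcp_rot: [0.598, 0.801, -0.0, 0.001]
wrist_force: [0.3, 0.1, -1.4]
gripper_width: 0.637
grasp_force: 30.0
```

```bash
python3 -c "
from h import *
to(.455,-.3195,.0422,16.5);s=state();print(s['eef_pos'],s['wrist_force'])
c=load('w2');print(proj(c,[.45555,-.3171,.3183+.0438]),proj(c,[.45555-.00142,-.3171+.0048,.3183+.0438]))"
```

```text
xyz [ 0.0009 -0.0019  0.0078] ang [0.0008 0.0014 0.0007] F [ 0.3  0.1 -1.4]
[ 0.45706931 -0.31983262  0.05002553] [ 0.31087316  0.12081964 -1.35765462]
[284.00733288 291.43913095] [284.02811978 279.80561503]
```

Request:
step_arm([
  {"jaw":0.045,"xyz":[0,0,0.002],"angular":[0,0,0]},
  {"jaw":0.045,"xyz":[0,0,0.004],"angular":[0,0,0]},
  {"jaw":0.045,"xyz":[0,0,0.006],"angular":[0,0,0]},
  {"jaw":0.045,"xyz":[0,0,0.006],"angular":[0,0,0]},
])

```text
time_s: 6.03
eef_pos: [0.4563, -0.3198, 0.0432]
tcp_rot: [0.598, 0.801, -0.0, 0.0]
wrist_force: [0.4, -0.4, -1.3]
gripper_width: 0.637
grasp_force: 30.0
```

Request:
step_arm([
  {"jaw":0.045,"xyz":[0,0,0.001],"angular":[0,0,0]},
  {"jaw":0.045,"xyz":[0,0,0.0015],"angular":[0,0,0]},
  {"jaw":0.045,"xyz":[0,0,0.0015],"angular":[0,0,0]},
])

```text
time_s: 6.28
eef_pos: [0.4565, -0.3201, 0.0422]
tcp_rot: [0.598, 0.801, -0.0, 0.0]
wrist_force: [-0.9, 0.7, 1.3]
gripper_width: 0.636
grasp_force: 30.0
```

Request:
step_arm([
  {"jaw":0.082,"xyz":[0,0,0],"angular":[0,0,0]},
  {"jaw":0.082,"xyz":[0,0,0],"angular":[0,0,0]},
  {"jaw":0.082,"xyz":[0,0,0],"angular":[0,0,0]},
  {"jaw":0.082,"xyz":[0,0,0],"angular":[0,0,0.12]},
  {"jaw":0.082,"xyz":[0,0,0],"angular":[0,0,0.24]},
  {"jaw":0.082,"xyz":[0,0,0],"angular":[0,0,0.36]},
  {"jaw":0.082,"xyz":[0,0,0],"angular":[0,0,0.48]},
  {"jaw":0.082,"xyz":[0,0,0],"angular":[0,0,0.6]},
  {"jaw":0.082,"xyz":[0,0,0],"angular":[0,0,0.72]},
  {"jaw":0.082,"xyz":[0,0,0],"angular":[0,0,0.84]},
  {"jaw":0.082,"xyz":[0,0,0],"angular":[0,0,0.96]},
  {"jaw":0.082,"xyz":[0,0,0],"angular":[0,0,1.08]},
])

```text
time_s: 7.28
eef_pos: [0.4562, -0.3196, 0.0415]
tcp_rot: [0.926, 0.377, -0.0, -0.0]
wrist_force: [0.5, -0.2, -0.9]
gripper_width: 0.892
grasp_force: 0.0
```

```bash
python3 -c "
from h import *
s=state();print(s['eef_pos'],s['wrist_force'],s['gripper_width']); to(.4565,-.3200,.0422,-73.5)"
```

```text
[ 0.4562271  -0.31959271  0.04150921] [ 0.46529977 -0.18633691 -0.9098014 ] 0.8920469707268514
xyz [-0.0001  0.0005 -0.0007] ang [-2.000e-04  0.000e+00  4.849e-01] F [ 0.5 -0.2 -0.9]
```

Request:
step_arm([
  {"jaw":0.082,"xyz":[0,0,-0.0005],"angular":[0,0,0.12]},
  {"jaw":0.082,"xyz":[0,0,-0.0005],"angular":[0,0,0.24]},
  {"jaw":0.082,"xyz":[0,0,-0.0005],"angular":[0,0,0.36]},
  {"jaw":0.082,"xyz":[0,0,-0.0005],"angular":[0,0,0.485]},
  {"jaw":0.082,"xyz":[0,0,-0.0005],"angular":[0,0,0.485]},
  {"jaw":0.07,"xyz":[0,0,-0.0005],"angular":[0,0,0.485]},
  {"jaw":0.065,"xyz":[0,0,-0.0005],"angular":[0,0,0.485]},
  {"jaw":0.061,"xyz":[0,0,-0.0005],"angular":[0,0,0.485]},
  {"jaw":0.058,"xyz":[0,0,-0.0005],"angular":[0,0,0.485]},
  {"jaw":0.058,"xyz":[0,0,-0.0005],"angular":[0,0,0.485]},
  {"jaw":0.058,"xyz":[0,0,-0.0005],"angular":[0,0,0.485]},
])

```text
time_s: 8.2
eef_pos: [0.4562, -0.3196, 0.0421]
tcp_rot: [0.989, 0.147, -0.0, -0.0]
wrist_force: [-0.1, 1.2, 0.2]
gripper_width: 0.638
grasp_force: 30.0
```

```bash
python3 -c "
from h import *
s=state();print(s['eef_pos'],s['wrist_force'],s['gripper_width']*91.9,s['grasp_force']); to(.4565,-.3200,.0422,-73.5)"
```

```text
[ 0.45622339 -0.31955179  0.04208871] [-0.12807058  1.21216686  0.20643595] 58.635053068582465 29.999997724662535
xyz [ 0.0001  0.0005 -0.0001] ang [-0.0003  0.      0.0063] F [-0.1  1.2  0.2]
```

Request:
step_arm([
  {"jaw":0.084,"xyz":[0,0,0],"angular":[0,0,0]},
  {"jaw":0.084,"xyz":[0,0,0],"angular":[0,0,0]},
  {"jaw":0.084,"xyz":[0,0,0],"angular":[0,0,0]},
  {"jaw":0.084,"xyz":[0,0,-0.02],"angular":[0,0,0]},
  {"jaw":0.084,"xyz":[0,0,-0.055],"angular":[0,0,0]},
  {"jaw":0.084,"xyz":[0,0,-0.095],"angular":[0,0,0]},
  {"jaw":0.084,"xyz":[0,0,-0.135],"angular":[0,0,0]},
  {"jaw":0.084,"xyz":[0,0,-0.175],"angular":[0,0,0]},
  {"jaw":0.084,"xyz":[0,0,-0.215],"angular":[0,0,0]},
  {"jaw":0.084,"xyz":[0.005,-0.02,-0.24],"angular":[0,0,0]},
  {"jaw":0.084,"xyz":[0.014,-0.058,-0.24],"angular":[0,0,0]},
  {"jaw":0.084,"xyz":[0.024,-0.097,-0.24],"angular":[0,0,0]},
])

```text
time_s: 9.2
eef_pos: [0.4518, -0.2204, 0.2846]
tcp_rot: [0.989, 0.145, 0.002, 0.002]
wrist_force: [0.7, 1.0, -0.7]
gripper_width: 0.915
grasp_force: 0.0
```

```bash
python3 -c "
from h import *
to(.426,.307,.20,-73.5)
c=snap('top','top1')
cv2.imwrite('pics/tray1.png',cv2.resize(c['pixels'][170:285,345:455,::-1],None,fx=5,fy=5,interpolation=cv2.INTER_CUBIC))"
```

```text
xyz [ 0.1266 -0.5129  0.0828] ang [ 0.0043 -0.0028  0.0034] F [ 0.7  1.  -0.7]
```

View pics/tray1.png

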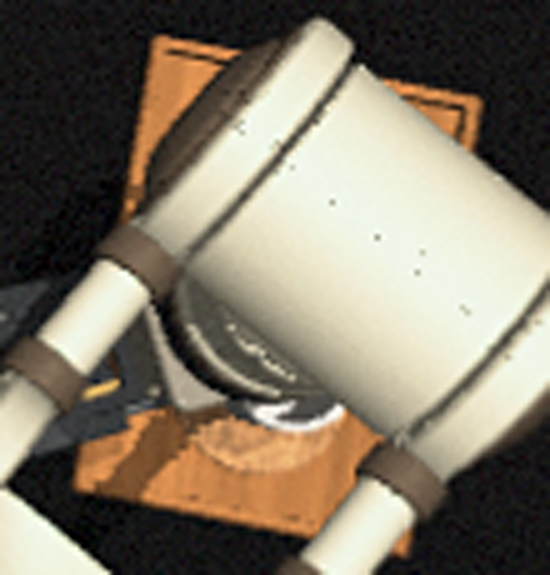

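The arm hides most of the tray, but the short tumbler's rim can be seen on the coaster. I'll go on to the medium one.

Request:
step_arm([
  {"jaw":0.088,"xyz":[0.009,-0.038,0],"angular":[0,0,0]},
  {"jaw":0.088,"xyz":[0.019,-0.077,0],"angular":[0,0,0]},
  {"jaw":0.088,"xyz":[0.028,-0.115,0],"angular":[0,0,0]},
  {"jaw":0.088,"xyz":[0.038,-0.154,0],"angular":[0,0,0]},
  {"jaw":0.088,"xyz":[0.047,-0.192,0],"angular":[0,0,0]},
  {"jaw":0.088,"xyz":[0.057,-0.231,0],"angular":[0,0,0]},
  {"jaw":0.088,"xyz":[0.066,-0.269,0],"angular":[0,0,0]},
  {"jaw":0.088,"xyz":[0.076,-0.308,0],"angular":[0,0,0]},
  {"jaw":0.088,"xyz":[0.085,-0.346,0],"angular":[0,0,0]},
  {"jaw":0.088,"xyz":[0.095,-0.385,0],"angular":[0,0,0]},
  {"jaw":0.088,"xyz":[0.104,-0.423,0],"angular":[0,0,0]},
  {"jaw":0.088,"xyz":[0.114,-0.462,0.02],"angular":[0,0,0]},
])

```text
time_s: 10.25
eef_pos: [0.4281, 0.2552, 0.2671]
tcp_rot: [0.989, 0.147, 0.004, -0.001]
wrist_force: [1.5, -0.3, -0.1]
gripper_width: 0.955
grasp_force: 0.0
```

```bash
python3 -c "
from h import *
to(.426,.307,.14,-73.5);print(state()['eef_pos'],state()['joints'])"
```

```text
xyz [ 0.012  -0.0502  0.1272] ang [ 0.     -0.0077  0.0067] F [ 1.5 -0.3 -0.1]
[0.42814786 0.25517827 0.26709878] [ 2.94582613e-01 -8.19564838e-02  1.74091142e+00 -7.04643609e-05
  1.47489790e+00  1.57067272e+00]
```

Request:
step_arm([
  {"jaw":0.0915,"xyz":[0.009,-0.036,0.02],"angular":[0,0,0]},
  {"jaw":0.0915,"xyz":[0.012,-0.05,0.055],"angular":[0,0,0]},
  {"jaw":0.0915,"xyz":[0.012,-0.05,0.095],"angular":[0,-0.004,0.006]},
  {"jaw":0.0915,"xyz":[0.012,-0.05,0.125],"angular":[0,-0.004,0.006]},
  {"jaw":0.0915,"xyz":[0.012,-0.05,0.127],"angular":[0,-0.004,0.006]},
  {"jaw":0.0915,"xyz":[0.012,-0.05,0.127],"angular":[0,-0.004,0.006]},
])

```text
time_s: 10.75
eef_pos: [0.4224, 0.3031, 0.1352]
tcp_rot: [0.99, 0.143, -0.004, 0.001]
wrist_force: [-0.1, -0.2, -0.2]
gripper_width: 0.998
grasp_force: 0.0
```

```bash
python3 -c "
from h import *
to(.426,.307,.054,-73.5);print(state()['eef_pos'])
c=load('w1');print(at(c,154,94,.097))"
```

```text
xyz [ 0.0052 -0.0027  0.0811] ang [ 0.0005  0.0081 -0.    ] F [-0.1 -0.2 -0.2]
[0.42237595 0.30314315 0.13515529]
[0.42453116 0.30816694 0.097     ]
```

Request:
step_arm([
  {"jaw":0.0915,"xyz":[0.005,-0.003,0.01],"angular":[0,0.006,0]},
  {"jaw":0.0915,"xyz":[0.005,-0.003,0.035],"angular":[0,0.006,0]},
  {"jaw":0.0915,"xyz":[0.005,-0.003,0.065],"angular":[0,0.006,0]},
  {"jaw":0.0915,"xyz":[0.005,-0.003,0.081],"angular":[0,0.006,0]},
  {"jaw":0.0915,"xyz":[0.005,-0.003,0.081],"angular":[0,0.006,0]},
  {"jaw":0.075,"xyz":[0.005,-0.003,0.081],"angular":[0,0.006,0]},
  {"jaw":0.07,"xyz":[0.005,-0.003,0.081],"angular":[0,0.006,0]},
  {"jaw":0.066,"xyz":[0.005,-0.003,0.081],"angular":[0,0.006,0]},
  {"jaw":0.062,"xyz":[0.005,-0.003,0.081],"angular":[0,0.006,0]},
  {"jaw":0.062,"xyz":[0.005,-0.003,0.081],"angular":[0,0.006,0]},
  {"jaw":0.062,"xyz":[0.005,-0.003,0.081],"angular":[0,0.006,0]},
])

```text
time_s: 11.67
eef_pos: [0.4286, 0.3086, 0.0572]
tcp_rot: [0.99, 0.143, 0.003, -0.001]
wrist_force: [-1.1, 1.5, 7.0]
gripper_width: 0.675
grasp_force: 25.1
```

```bash
python3 -c "
from h import *
to(.426,.307,.054,-73.5);s=state();print(s['eef_pos'],s['gripper_width']*91.9,s['grasp_force'],s['joints'][5])"
```

```text
xyz [-0.0029  0.0008  0.0032] ang [-0.0004 -0.0052 -0.0001] F [-1.1  1.5  7. ]
[0.42856811 0.30855597 0.05723647] 62.03724477123522 25.108833729755133 1.6780886955068461
```

Request:
step_arm([
  {"jaw":0.0915,"xyz":[0,0,0],"angular":[0,0,0]},
  {"jaw":0.0915,"xyz":[0,0,0],"angular":[0,0,0]},
  {"jaw":0.0915,"xyz":[0,0,0],"angular":[0,0,0]},
  {"jaw":0.0915,"xyz":[0,0,0],"angular":[0,0,0]},
])

```text
time_s: 12.0
eef_pos: [0.4269, 0.3078, 0.0552]
tcp_rot: [0.99, 0.143, 0.001, 0.0]
wrist_force: [0.2, -0.7, -0.2]
gripper_width: 0.945
grasp_force: 0.0
```

```bash
python3 -c "
from h import *
to(.426,.307,.054,-73.5);s=state();print(s['eef_pos'],s['gripper_width']*91.9,s['grasp_force'],s['joints'][5])
c=snap('wrist','w3')
cv2.imwrite('pics/w3.png',c['pixels'][:,:,::-1])"
```

```text
xyz [-0.001   0.0005  0.0012] ang [ 0.0002 -0.0011 -0.0002] F [ 0.2 -0.7 -0.2]
[0.42685757 0.30775422 0.05517814] 86.89107618582739 0.0 1.6781038262323948
```

View pics/w3.png

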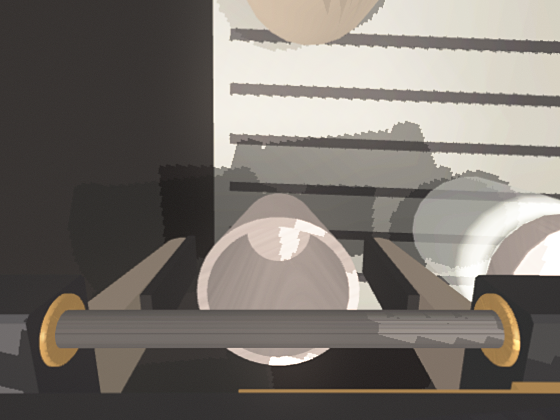

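The medium tumbler stands upright between the fingers, with its rim centre at about (278,291). I'll turn 90° and grip.

Request:
step_arm([
  {"jaw":0.0915,"xyz":[0,0,0],"angular":[0,0,-0.12]},
  {"jaw":0.0915,"xyz":[0,0,0],"angular":[0,0,-0.24]},
  {"jaw":0.0915,"xyz":[0,0,0],"angular":[0,0,-0.36]},
  {"jaw":0.0915,"xyz":[0,0,0],"angular":[0,0,-0.48]},
  {"jaw":0.0915,"xyz":[0,0,0],"angular":[0,0,-0.6]},
  {"jaw":0.0915,"xyz":[0,0,0],"angular":[0,0,-0.72]},
  {"jaw":0.0915,"xyz":[0,0,0],"angular":[0,0,-0.84]},
  {"jaw":0.0915,"xyz":[0,0,0],"angular":[0,0,-0.96]},
  {"jaw":0.0915,"xyz":[0,0,0],"angular":[0,0,-1.08]},
  {"jaw":0.0915,"xyz":[0,0,0],"angular":[0,0,-1.2]},
  {"jaw":0.0915,"xyz":[0,0,0],"angular":[0,0,-1.32]},
  {"jaw":0.0915,"xyz":[0,0,0],"angular":[0,0,-1.44]},
])

```text
time_s: 13.05
eef_pos: [0.427, 0.3078, 0.0553]
tcp_rot: [0.647, 0.762, 0.001, 0.0]
wrist_force: [0.0, 0.3, 0.2]
gripper_width: 0.993
grasp_force: 0.0
```

```bash
python3 -c "
from h import *
to(.4275,.308,.054,16.5);s=state();print(s['eef_pos'],s['wrist_force'],s['gripper_width'])
c=load('w3');a=np.array([.42686,.30775,.097]);print(proj(c,a),proj(c,a+[.0048,.0014,0]))"
```

```text
xyz [0.0001 0.0005 0.0013] ang [ 0.0015  0.     -0.125 ] F [0.  0.3 0.2]
[0.42704148 0.30780606 0.05530808] [0.02988298 0.34777705 0.22505867] 0.9934236386826494
[277.71243403 288.91387611] [277.74868821 277.47376331]
```

Request:
step_arm([
  {"jaw":0.0915,"xyz":[0,0,0],"angular":[0,0,-0.1]},
  {"jaw":0.0915,"xyz":[0,0,0],"angular":[0,0,-0.125]},
  {"jaw":0.0915,"xyz":[0,0,0],"angular":[0,0,-0.125]},
  {"jaw":0.075,"xyz":[0,0,0],"angular":[0,0,-0.125]},
  {"jaw":0.07,"xyz":[0,0,0],"angular":[0,0,-0.125]},
  {"jaw":0.065,"xyz":[0,0,0],"angular":[0,0,-0.125]},
  {"jaw":0.05,"xyz":[0,0,0],"angular":[0,0,-0.125]},
  {"jaw":0.05,"xyz":[0,0,0],"angular":[0,0,-0.125]},
  {"jaw":0.05,"xyz":[0,0,0],"angular":[0,0,-0.125]},
  {"jaw":0.05,"xyz":[0,0,0],"angular":[0,0,-0.125]},
])

```text
time_s: 13.88
eef_pos: [0.4271, 0.3079, 0.0555]
tcp_rot: [0.601, 0.799, 0.001, 0.001]
wrist_force: [-0.6, -0.3, 0.9]
gripper_width: 0.679
grasp_force: 30.0
```

```bash
python3 -c "
from h import *
to(.4275,.308,.34,16.5);s=state();print(s['eef_pos'],s['wrist_force'],s['gripper_width']*91.9,s['grasp_force'])"
```

```text
xyz [-0.      0.0009 -0.2845] ang [ 0.0016  0.     -0.006 ] F [-0.6 -0.3  0.9]
[0.42707416 0.30790945 0.0555358 ] [-0.57849817 -0.34171376  0.94479424] 62.42543381769544 30.000104829669
```

Request:
step_arm([
  {"jaw":0.05,"xyz":[0,0,-0.02],"angular":[0,0,0]},
  {"jaw":0.05,"xyz":[0,0,-0.055],"angular":[0,0,0]},
  {"jaw":0.05,"xyz":[0,0,-0.095],"angular":[0,0,0]},
  {"jaw":0.05,"xyz":[0,0,-0.135],"angular":[0,0,0]},
  {"jaw":0.05,"xyz":[0,0,-0.175],"angular":[0,0,0]},
  {"jaw":0.05,"xyz":[0,0,-0.21],"angular":[0,0,0]},
  {"jaw":0.05,"xyz":[-0.02,-0.005,-0.24],"angular":[0,0,0]},
  {"jaw":0.05,"xyz":[-0.05,-0.012,-0.265],"angular":[0,0,0]},
  {"jaw":0.05,"xyz":[-0.085,-0.021,-0.28],"angular":[0,0,0]},
  {"jaw":0.05,"xyz":[-0.124,-0.031,-0.28],"angular":[0,0,0]},
  {"jaw":0.05,"xyz":[-0.163,-0.041,-0.28],"angular":[0,0,0]},
  {"jaw":0.05,"xyz":[-0.202,-0.05,-0.28],"angular":[0,0,0]},
])

```text
time_s: 14.88
eef_pos: [0.4345, 0.0983, 0.3356]
tcp_rot: [0.6, 0.8, 0.001, 0.001]
wrist_force: [0.9, 0.1, -1.5]
gripper_width: 0.674
grasp_force: 30.0
```

```bash
python3 -c "
from h import *
to(.4563,-.3197,.30,16.5);s=state();print(s['eef_pos'],s['wrist_force'],s['gripper_width']*91.9,s['grasp_force'])"
```

```text
xyz [-0.4075 -0.0958  0.0355] ang [ 0.0028  0.0003 -0.0052] F [ 0.9  0.1 -1.5]
[0.43450386 0.09831929 0.33561889] [ 0.85383513  0.12644455 -1.47958159] 61.949446021632724 30.001321407034993
```

Request:
step_arm([
  {"jaw":0.05,"xyz":[-0.039,-0.009,0],"angular":[0,0,0]},
  {"jaw":0.05,"xyz":[-0.078,-0.018,0],"angular":[0,0,0]},
  {"jaw":0.05,"xyz":[-0.117,-0.028,0],"angular":[0,0,0]},
  {"jaw":0.05,"xyz":[-0.156,-0.037,0],"angular":[0,0,0]},
  {"jaw":0.05,"xyz":[-0.195,-0.046,0],"angular":[0,0,0]},
  {"jaw":0.05,"xyz":[-0.234,-0.055,0],"angular":[0,0,0]},
  {"jaw":0.05,"xyz":[-0.273,-0.064,0],"angular":[0,0,0]},
  {"jaw":0.05,"xyz":[-0.312,-0.073,0],"angular":[0,0,0]},
  {"jaw":0.05,"xyz":[-0.345,-0.081,0.01],"angular":[0,0,0]},
  {"jaw":0.05,"xyz":[-0.375,-0.088,0.02],"angular":[0,0,0]},
  {"jaw":0.05,"xyz":[-0.395,-0.093,0.03],"angular":[0,0,0]},
  {"jaw":0.05,"xyz":[-0.405,-0.096,0.035],"angular":[0,0,0]},
])

```text
time_s: 15.88
eef_pos: [0.4545, -0.3179, 0.2978]
tcp_rot: [0.602, 0.799, 0.001, -0.001]
wrist_force: [0.0, 0.3, -1.9]
gripper_width: 0.678
grasp_force: 30.0
```

```bash
python3 -c "
from h import *
to(.4563,-.3197,.16,16.5);s=state();print(s['eef_pos'],s['wrist_force'],s['gripper_width']*91.9,s['grasp_force'])"
```

```text
xyz [-0.0025  0.0012  0.1378] ang [ 0.0002 -0.0024 -0.0085] F [ 0.   0.3 -1.9]
[ 0.45447277 -0.31792863  0.29784901] [ 0.0226733   0.28861478 -1.88847364] 62.27544982842322 29.999805260449648
```

Request:
step_arm([
  {"jaw":0.05,"xyz":[-0.0025,0.001,0.03],"angular":[0,0,-0.008]},
  {"jaw":0.05,"xyz":[-0.0025,0.001,0.065],"angular":[0,0,-0.008]},
  {"jaw":0.05,"xyz":[-0.0025,0.001,0.1],"angular":[0,0,-0.008]},
  {"jaw":0.05,"xyz":[-0.0025,0.001,0.125],"angular":[0,0,-0.008]},
  {"jaw":0.05,"xyz":[-0.0025,0.001,0.14],"angular":[0,0,-0.008]},
  {"jaw":0.05,"xyz":[-0.0025,0.001,0.142],"angular":[0,0,-0.008]},
  {"jaw":0.05,"xyz":[-0.0025,0.001,0.142],"angular":[0,0,-0.008]},
  {"jaw":0.05,"xyz":[-0.0025,0.001,0.142],"angular":[0,0,-0.008]},
])

```text
time_s: 16.55
eef_pos: [0.4581, -0.3182, 0.1598]
tcp_rot: [0.597, 0.802, 0.001, 0.002]
wrist_force: [0.7, 0.2, -1.9]
gripper_width: 0.676
grasp_force: 30.0
```

```bash
python3 -c "
from h import *
to(.4563,-.3197,.115,16.5);s=state();print(s['eef_pos'],s['wrist_force'],s['gripper_width']*91.9,s['grasp_force'])
c=snap('wrist','w4');p=s['eef_pos'];print(proj(c,[p[0],p[1],p[2]+.0415]), proj(c,[.4563,-.3197,.086]))"
```

```text
xyz [-0.0009 -0.0023  0.0448] ang [0.0031 0.002  0.0025] F [ 0.7  0.2 -1.9]
[ 0.4581487  -0.3181663   0.15981369] [ 0.70998606  0.24610178 -1.906915  ] 62.09747702592943 29.999760644277558
[282.70712791 290.35018186] [277.7382789  216.55501372]
```

View pics/w4.png

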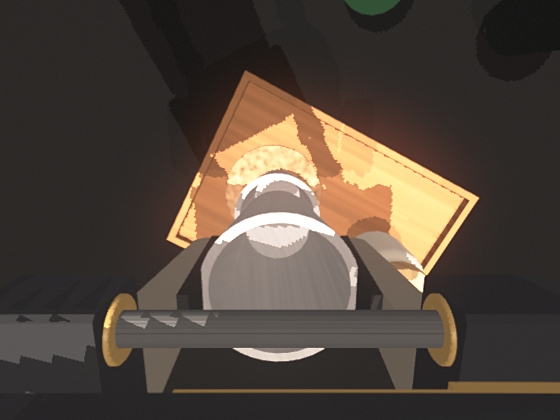

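The short tumbler's rim is at column ~278, as predicted, and the medium one hangs upright right above it. I'll correct and lower.

Request:
step_arm([
  {"jaw":0.05,"xyz":[-0.001,-0.0015,0.005],"angular":[0,0,0]},
  {"jaw":0.05,"xyz":[-0.001,-0.0015,0.012],"angular":[0,0,0]},
  {"jaw":0.05,"xyz":[-0.001,-0.0015,0.015],"angular":[0,0,0]},
  {"jaw":0.05,"xyz":[-0.001,-0.0015,0.015],"angular":[0,0,0]},
  {"jaw":0.05,"xyz":[-0.001,-0.0015,0.015],"angular":[0,0,0]},
])

```text
time_s: 17.02
eef_pos: [0.456, -0.3191, 0.1429]
tcp_rot: [0.598, 0.802, 0.001, 0.0]
wrist_force: [0.7, -0.1, -0.8]
gripper_width: 0.678
grasp_force: 30.0
```

```bash
python3 -c "
from h import *
to(.4563,-.3197,.115,16.5)
for i in range(3): print(state()['eef_pos']); capture('top')"
```

```text
xyz [-0.0007  0.      0.0279] ang [ 0.0016 -0.0007  0.0019] F [ 0.7 -0.1 -0.8]
[ 0.45604269 -0.31909776  0.14289827]
[ 0.45624168 -0.31926643  0.14321642]
[ 0.45631159 -0.31935214  0.1433933 ]
```

Request:
step_arm([
  {"jaw":0.05,"xyz":[-0.0004,0,0.008],"angular":[0,0,0]},
  {"jaw":0.05,"xyz":[-0.0004,0,0.018],"angular":[0,0,0]},
  {"jaw":0.05,"xyz":[-0.0004,0,0.026],"angular":[0,0,0]},
  {"jaw":0.05,"xyz":[-0.0004,0,0.031],"angular":[0,0,0]},
  {"jaw":0.05,"xyz":[-0.0004,0,0.032],"angular":[0,0,0]},
  {"jaw":0.05,"xyz":[-0.0004,0,0.032],"angular":[0,0,0]},
])

```text
time_s: 17.67
eef_pos: [0.4561, -0.3192, 0.1104]
tcp_rot: [0.597, 0.802, 0.001, -0.0]
wrist_force: [0.4, -0.4, -1.0]
gripper_width: 0.674
grasp_force: 30.0
```

Request:
step_arm([
  {"jaw":0.05,"xyz":[0,0,0.0015],"angular":[0,0,0]},
  {"jaw":0.05,"xyz":[0,0,0.003],"angular":[0,0,0]},
  {"jaw":0.05,"xyz":[0,0,0.004],"angular":[0,0,0]},
  {"jaw":0.05,"xyz":[0,0,0.004],"angular":[0,0,0]},
  {"jaw":0.05,"xyz":[0,0,0.004],"angular":[0,0,0]},
])

```text
time_s: 18.08
eef_pos: [0.4565, -0.3197, 0.1074]
tcp_rot: [0.598, 0.802, 0.001, 0.001]
wrist_force: [0.3, 0.1, -0.7]
gripper_width: 0.675
grasp_force: 30.0
```

Request:
step_arm([
  {"jaw":0.05,"xyz":[0,0,0.001],"angular":[0,0,0]},
  {"jaw":0.05,"xyz":[0,0,0.002],"angular":[0,0,0]},
  {"jaw":0.05,"xyz":[0,0,0.002],"angular":[0,0,0]},
  {"jaw":0.05,"xyz":[0,0,0.002],"angular":[0,0,0]},
])

```text
time_s: 18.42
eef_pos: [0.4565, -0.3196, 0.1052]
tcp_rot: [0.598, 0.802, 0.001, 0.001]
wrist_force: [1.0, -0.1, -1.9]
gripper_width: 0.681
grasp_force: 30.0
```

Request:
step_arm([
  {"jaw":0.05,"xyz":[0,0,0.001],"angular":[0,0,0]},
  {"jaw":0.05,"xyz":[0,0,0.001],"angular":[0,0,0]},
  {"jaw":0.05,"xyz":[0,0,0.001],"angular":[0,0,0]},
])

```text
time_s: 18.67
eef_pos: [0.4564, -0.3196, 0.1042]
tcp_rot: [0.598, 0.802, 0.001, 0.001]
wrist_force: [-0.1, 0.9, -2.3]
gripper_width: 0.676
grasp_force: 30.0
```

Request:
step_arm([
  {"jaw":0.05,"xyz":[0,0,0.0007],"angular":[0,0,0]},
  {"jaw":0.05,"xyz":[0,0,0.0007],"angular":[0,0,0]},
  {"jaw":0.05,"xyz":[0,0,0.0007],"angular":[0,0,0]},
])

```text
time_s: 18.92
eef_pos: [0.4564, -0.3196, 0.1035]
tcp_rot: [0.598, 0.802, 0.001, 0.001]
wrist_force: [-0.3, 1.5, -1.8]
gripper_width: 0.676
grasp_force: 30.0
```

Request:
step_arm([
  {"jaw":0.05,"xyz":[0,0,0.0006],"angular":[0,0,0]},
  {"jaw":0.05,"xyz":[0,0,0.0006],"angular":[0,0,0]},
  {"jaw":0.05,"xyz":[0,0,0.0006],"angular":[0,0,0]},
])

```text
time_s: 19.17
eef_pos: [0.4565, -0.3196, 0.103]
tcp_rot: [0.598, 0.802, 0.001, 0.001]
wrist_force: [0.9, 0.9, -1.1]
gripper_width: 0.678
grasp_force: 30.0
```

Request:
step_arm([
  {"jaw":0.05,"xyz":[0,0,0.0006],"angular":[0,0,0]},
  {"jaw":0.05,"xyz":[0,0,0.0006],"angular":[0,0,0]},
  {"jaw":0.05,"xyz":[0,0,0.0006],"angular":[0,0,0]},
])

```text
time_s: 19.42
eef_pos: [0.4565, -0.3197, 0.1025]
tcp_rot: [0.598, 0.802, 0.001, 0.001]
wrist_force: [0.6, 0.5, -0.1]
gripper_width: 0.674
grasp_force: 30.0
```

Request:
step_arm([
  {"jaw":0.05,"xyz":[0,0,0.0005],"angular":[0,0,0]},
  {"jaw":0.05,"xyz":[0,0,0.0005],"angular":[0,0,0]},
  {"jaw":0.05,"xyz":[0,0,0.0005],"angular":[0,0,0]},
])

```text
time_s: 19.67
eef_pos: [0.4566, -0.3198, 0.1021]
tcp_rot: [0.598, 0.802, 0.001, 0.001]
wrist_force: [0.6, 1.0, 0.6]
gripper_width: 0.677
grasp_force: 30.0
```

Request:
step_arm([
  {"jaw":0.084,"xyz":[0,0,0],"angular":[0,0,0]},
  {"jaw":0.084,"xyz":[0,0,0],"angular":[0,0,0]},
  {"jaw":0.084,"xyz":[0,0,0],"angular":[0,0,0]},
  {"jaw":0.084,"xyz":[0,0,0],"angular":[0,0,0]},
  {"jaw":0.084,"xyz":[0,0,-0.02],"angular":[0,0,0]},
  {"jaw":0.084,"xyz":[0,0,-0.055],"angular":[0,0,0]},
  {"jaw":0.084,"xyz":[0,0,-0.095],"angular":[0,0,0]},
  {"jaw":0.084,"xyz":[0,0,-0.135],"angular":[0,0,0]},
  {"jaw":0.084,"xyz":[0,0,-0.17],"angular":[0,0,0]},
  {"jaw":0.084,"xyz":[0.02,0.008,-0.19],"angular":[0,0,0]},
  {"jaw":0.084,"xyz":[0.055,0.023,-0.19],"angular":[0,0,0]},
  {"jaw":0.084,"xyz":[0.09,0.038,-0.19],"angular":[0,0,0]},
])

```text
time_s: 20.67
eef_pos: [0.4673, -0.2229, 0.2941]
tcp_rot: [0.599, 0.801, 0.001, 0.003]
wrist_force: [0.6, 0.9, -0.6]
gripper_width: 0.917
grasp_force: 0.0
```

```bash
python3 -c "
from h import *
to(.500,.067,.15,16.5);print(state()['eef_pos'])"
```

```text
xyz [0.2692 0.1129 0.1436] ang [ 0.0044  0.0034 -0.0005] F [ 0.6  0.9 -0.6]
[ 0.46732131 -0.22286795  0.29405874]
```

Request:
step_arm([
  {"jaw":0.0915,"xyz":[0.035,0.015,0],"angular":[0,0,0]},
  {"jaw":0.0915,"xyz":[0.07,0.03,0],"angular":[0,0,0]},
  {"jaw":0.0915,"xyz":[0.105,0.044,0],"angular":[0,0,0]},
  {"jaw":0.0915,"xyz":[0.14,0.059,0],"angular":[0,0,0]},
  {"jaw":0.0915,"xyz":[0.175,0.074,0],"angular":[0,0,0]},
  {"jaw":0.0915,"xyz":[0.21,0.089,0],"angular":[0,0,0]},
  {"jaw":0.0915,"xyz":[0.24,0.101,0.01],"angular":[0,0,0]},
  {"jaw":0.0915,"xyz":[0.262,0.11,0.03],"angular":[0,0,0]},
  {"jaw":0.0915,"xyz":[0.27,0.113,0.06],"angular":[0,0,0]},
  {"jaw":0.0915,"xyz":[0.27,0.113,0.1],"angular":[0,0,0]},
  {"jaw":0.0915,"xyz":[0.27,0.113,0.13],"angular":[0,0,0]},
  {"jaw":0.0915,"xyz":[0.27,0.113,0.143],"angular":[0,0,0]},
])

```text
time_s: 21.67
eef_pos: [0.4949, 0.0692, 0.1443]
tcp_rot: [0.597, 0.802, -0.001, -0.003]
wrist_force: [0.1, -1.3, 0.2]
gripper_width: 0.999
grasp_force: 0.0
```

```bash
python3 -c "
from h import *
to(.500,.068,.072,16.5)
c=snap('wrist','w5');print(state()['eef_pos'],proj(c,[.5,.068,.115]))"
```

```text
xyz [-0.0028  0.0049  0.0723] ang [-0.0049 -0.0027  0.0029] F [ 0.1 -1.3  0.2]
[0.49426035 0.06901999 0.14327951] [289.11459019 239.04707978]
```

View pics/w5.png

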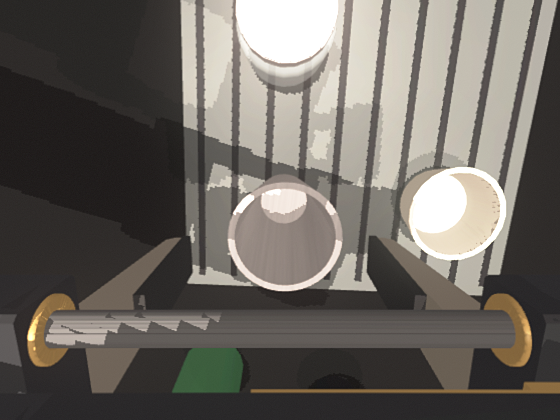

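The tall rim is at (285,236), within 2–3 mm of the prediction, and the two squeezes will centre it. I'll descend and squeeze along mat x.

Request:
step_arm([
  {"jaw":0.0915,"xyz":[-0.002,0.004,0.02],"angular":[0,0,0]},
  {"jaw":0.0915,"xyz":[-0.002,0.004,0.05],"angular":[0,0,0]},
  {"jaw":0.0915,"xyz":[-0.002,0.004,0.071],"angular":[0,0,0]},
  {"jaw":0.0915,"xyz":[-0.002,0.004,0.071],"angular":[0,0,0]},
  {"jaw":0.0915,"xyz":[-0.002,0.004,0.071],"angular":[0,0,0]},
  {"jaw":0.0915,"xyz":[-0.002,0.004,0.071],"angular":[0,0,0]},
  {"jaw":0.078,"xyz":[-0.002,0.004,0.071],"angular":[0,0,0]},
  {"jaw":0.073,"xyz":[-0.002,0.004,0.071],"angular":[0,0,0]},
  {"jaw":0.069,"xyz":[-0.002,0.004,0.071],"angular":[0,0,0]},
  {"jaw":0.065,"xyz":[-0.002,0.004,0.071],"angular":[0,0,0]},
  {"jaw":0.065,"xyz":[-0.002,0.004,0.071],"angular":[0,0,0]},
  {"jaw":0.065,"xyz":[-0.002,0.004,0.071],"angular":[0,0,0]},
])

```text
time_s: 22.72
eef_pos: [0.5031, 0.0676, 0.0789]
tcp_rot: [0.597, 0.802, 0.001, 0.001]
wrist_force: [-1.6, -0.5, 5.0]
gripper_width: 0.716
grasp_force: 30.0
```

```bash
python3 -c "
from h import *
to(.500,.068,.072,16.5);s=state();print(s['eef_pos'],s['gripper_width']*91.9,s['grasp_force'],s['joints'])"
```

```text
xyz [ 0.0012 -0.0029  0.0069] ang [0.0027 0.0005 0.0021] F [-1.6 -0.5  5. ]
[0.50307865 0.06763063 0.07889938] 65.78049336031404 30.000838119594846 [-1.05194519e-01  1.35572999e-01  1.90875084e+00  6.30037129e-04
  1.09452681e+00 -3.95592876e-01]
```

Request:
step_arm([
  {"jaw":0.0915,"xyz":[0,0,0],"angular":[0,0,0]},
  {"jaw":0.0915,"xyz":[0,0,0],"angular":[0,0,0]},
  {"jaw":0.0915,"xyz":[0,0,0],"angular":[0,0,0]},
  {"jaw":0.0915,"xyz":[0,0,0],"angular":[0,0,0.12]},
  {"jaw":0.0915,"xyz":[0,0,0],"angular":[0,0,0.24]},
  {"jaw":0.0915,"xyz":[0,0,0],"angular":[0,0,0.36]},
  {"jaw":0.0915,"xyz":[0,0,0],"angular":[0,0,0.48]},
  {"jaw":0.0915,"xyz":[0,0,0],"angular":[0,0,0.6]},
  {"jaw":0.0915,"xyz":[0,0,0],"angular":[0,0,0.72]},
  {"jaw":0.0915,"xyz":[0,0,0],"angular":[0,0,0.84]},
  {"jaw":0.0915,"xyz":[0,0,0],"angular":[0,0,0.96]},
  {"jaw":0.0915,"xyz":[0,0,0],"angular":[0,0,1.08]},
])

```text
time_s: 23.72
eef_pos: [0.5024, 0.0678, 0.0778]
tcp_rot: [0.926, 0.378, 0.001, -0.0]
wrist_force: [0.8, -0.3, 0.5]
gripper_width: 0.996
grasp_force: 0.0
```

```bash
python3 -c "
from h import *
to(.5031,.0676,.074,-73.5);print(state()['eef_pos'])"
```

```text
xyz [0.0003 0.0006 0.0038] ang [ 1.000e-04 -1.600e-03  4.869e-01] F [ 0.8 -0.3  0.5]
[0.5024079  0.06781677 0.07779743]
```

Request:
step_arm([
  {"jaw":0.0915,"xyz":[0.0003,0.0005,0.003],"angular":[0,0,0.12]},
  {"jaw":0.0915,"xyz":[0.0003,0.0005,0.003],"angular":[0,0,0.24]},
  {"jaw":0.0915,"xyz":[0.0003,0.0005,0.003],"angular":[0,0,0.36]},
  {"jaw":0.0915,"xyz":[0.0003,0.0005,0.003],"angular":[0,0,0.487]},
  {"jaw":0.0915,"xyz":[0.0003,0.0005,0.003],"angular":[0,0,0.487]},
  {"jaw":0.078,"xyz":[0.0003,0.0005,0.003],"angular":[0,0,0.487]},
  {"jaw":0.073,"xyz":[0.0003,0.0005,0.003],"angular":[0,0,0.487]},
  {"jaw":0.068,"xyz":[0.0003,0.0005,0.003],"angular":[0,0,0.487]},
  {"jaw":0.053,"xyz":[0.0003,0.0005,0.003],"angular":[0,0,0.487]},
  {"jaw":0.053,"xyz":[0.0003,0.0005,0.003],"angular":[0,0,0.487]},
  {"jaw":0.053,"xyz":[0.0003,0.0005,0.003],"angular":[0,0,0.487]},
  {"jaw":0.053,"xyz":[0.0003,0.0005,0.003],"angular":[0,0,0.487]},
])

```text
time_s: 24.72
eef_pos: [0.5031, 0.0677, 0.0751]
tcp_rot: [0.989, 0.147, 0.001, -0.0]
wrist_force: [0.7, 0.7, -0.1]
gripper_width: 0.711
grasp_force: 30.0
```

```bash
python3 -c "
from h import *
s=state();print(s['eef_pos'],s['wrist_force'],s['gripper_width']*91.9,s['grasp_force']);p=s['eef_pos'];to(p[0],p[1],.4,-73.5);to(.4566,-.3198,.4,-73.5)"
```

```text
[0.50314113 0.06770156 0.0751329 ] [ 0.72314826  0.70332207 -0.07275496] 65.36109420590866 30.000006295158528
xyz [ 6.000e-04 -1.000e-04 -3.249e-01] ang [-0.0002 -0.0019  0.0062] F [ 0.7  0.7 -0.1]
xyz [-0.1563  0.3573 -0.3252] ang [-0.0002 -0.0019  0.0062] F [ 0.7  0.7 -0.1]
```

Request:
step_arm([
  {"jaw":0.053,"xyz":[0,0,-0.02],"angular":[0,0,0]},
  {"jaw":0.053,"xyz":[0,0,-0.055],"angular":[0,0,0]},
  {"jaw":0.053,"xyz":[0,0,-0.095],"angular":[0,0,0]},
  {"jaw":0.053,"xyz":[0,0,-0.135],"angular":[0,0,0]},
  {"jaw":0.053,"xyz":[0,0,-0.175],"angular":[0,0,0]},
  {"jaw":0.053,"xyz":[0,0,-0.215],"angular":[0,0,0]},
  {"jaw":0.053,"xyz":[0,0,-0.25],"angular":[0,0,0]},
  {"jaw":0.053,"xyz":[-0.008,0.018,-0.275],"angular":[0,0,0]},
  {"jaw":0.053,"xyz":[-0.021,0.048,-0.285],"angular":[0,0,0]},
  {"jaw":0.053,"xyz":[-0.036,0.083,-0.285],"angular":[0,0,0]},
  {"jaw":0.053,"xyz":[-0.051,0.118,-0.285],"angular":[0,0,0]},
  {"jaw":0.053,"xyz":[-0.067,0.153,-0.285],"angular":[0,0,0]},
])

```text
time_s: 25.72
eef_pos: [0.4824, -0.0999, 0.3601]
tcp_rot: [0.989, 0.147, 0.001, 0.0]
wrist_force: [0.8, -0.1, -1.1]
gripper_width: 0.713
grasp_force: 30.0
```

```bash
python3 -c "
from h import *
s=state();print(s['eef_pos'],s['wrist_force'],s['gripper_width']*91.9,s['grasp_force']);to(.4566,-.3198,.32,-73.5)"
```

```text
[ 0.4824163  -0.09986014  0.36008716] [ 0.82336639 -0.14995901 -1.10666889] 65.54724071770876 30.001010149426293
xyz [-0.0887  0.2029  0.04  ] ang [ 0.0005 -0.0022  0.0069] F [ 0.8 -0.1 -1.1]
```

Request:
step_arm([
  {"jaw":0.053,"xyz":[-0.015,0.035,0],"angular":[0,0,0]},
  {"jaw":0.053,"xyz":[-0.031,0.07,0],"angular":[0,0,0]},
  {"jaw":0.053,"xyz":[-0.046,0.105,0],"angular":[0,0,0]},
  {"jaw":0.053,"xyz":[-0.061,0.14,0.01],"angular":[0,0,0]},
  {"jaw":0.053,"xyz":[-0.074,0.17,0.03],"angular":[0,0,0]},
  {"jaw":0.053,"xyz":[-0.083,0.19,0.06],"angular":[0,0,0.003]},
  {"jaw":0.053,"xyz":[-0.088,0.201,0.09],"angular":[0,0,0.006]},
  {"jaw":0.053,"xyz":[-0.089,0.203,0.11],"angular":[0,0,0.006]},
  {"jaw":0.053,"xyz":[-0.089,0.203,0.11],"angular":[0,0,0.006]},
  {"jaw":0.053,"xyz":[-0.089,0.203,0.11],"angular":[0,0,0.006]},
  {"jaw":0.053,"xyz":[-0.089,0.203,0.11],"angular":[0,0,0.006]},
])

```text
time_s: 26.63
eef_pos: [0.4573, -0.3186, 0.2516]
tcp_rot: [0.99, 0.144, 0.002, 0.001]
wrist_force: [0.2, -0.1, -1.3]
gripper_width: 0.715
grasp_force: 30.0
```

```bash
python3 -c "
from h import *
for i in range(2): s=state();print(s['eef_pos'],s['wrist_force'],s['gripper_width']*91.9);to(.4566,-.3198,.23,-73.5);c=snap('wrist','w6')
p=s['eef_pos'];print(proj(c,[p[0],p[1],p[2]+.0399]), proj(c,[.4566,-.3198,.144]))"
```

```text
[ 0.45732352 -0.31857881  0.25161525] [ 0.23543031 -0.09981905 -1.31704328] 65.75040744152876
xyz [-0.0011  0.0009  0.0216] ang [ 0.0021 -0.0031  0.0004] F [ 0.2 -0.1 -1.3]
[ 0.457645   -0.31872105  0.25222369] [ 0.16004872  0.41248664 -0.01937205] 65.4811648012147
xyz [-0.0014  0.0007  0.0222] ang [ 0.0033 -0.0037  0.0007] F [ 0.2  0.4 -0. ]
[278.0142849  286.49436326] [278.89195708 205.68311249]
```

View pics/w6.png

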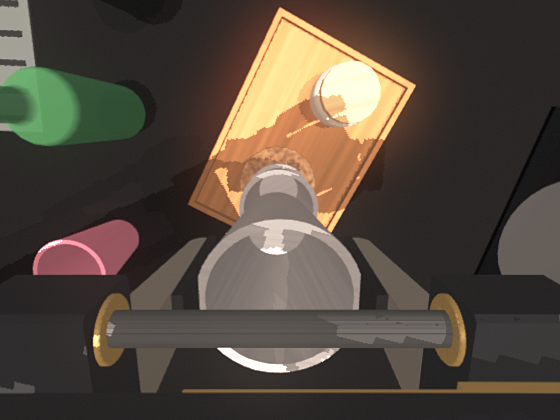

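The medium tumbler's rim is centred at column ~279, as predicted, and the tall one hangs upright above it. I'll lower.

Request:
step_arm([
  {"jaw":0.053,"xyz":[-0.0012,0.0008,0.01],"angular":[0,-0.002,0]},
  {"jaw":0.053,"xyz":[-0.0012,0.0008,0.025],"angular":[0,-0.002,0]},
  {"jaw":0.053,"xyz":[-0.0012,0.0008,0.033],"angular":[0,-0.002,0]},
  {"jaw":0.053,"xyz":[-0.0012,0.0008,0.033],"angular":[0,-0.002,0]},
  {"jaw":0.053,"xyz":[-0.0012,0.0008,0.033],"angular":[0,-0.002,0]},
  {"jaw":0.053,"xyz":[-0.0012,0.0008,0.033],"angular":[0,-0.002,0]},
])

```text
time_s: 27.23
eef_pos: [0.4561, -0.3197, 0.2176]
tcp_rot: [0.99, 0.144, 0.0, 0.0]
wrist_force: [0.4, -0.2, -0.8]
gripper_width: 0.712
grasp_force: 30.0
```

```bash
python3 -c "
from h import *
for i in range(2): s=state();print(s['eef_pos'],s['wrist_force']);to(.4566,-.3198,.169,-73.5);capture('top')"
```

```text
[ 0.45613352 -0.31970267  0.21759777] [ 0.43988357 -0.19031272 -0.80402234]
xyz [0.0004 0.0002 0.0486] ang [ 0.001  -0.0005  0.    ] F [ 0.4 -0.2 -0.8]
[ 0.45621421 -0.31984227  0.21780592] [ 0.16100284 -0.28171288 -0.69594376]
xyz [ 0.0003 -0.      0.0488] ang [ 0.0014 -0.0007 -0.    ] F [ 0.2 -0.3 -0.7]
```

Request:
step_arm([
  {"jaw":0.053,"xyz":[0.0003,0,0.01],"angular":[0,0,0]},
  {"jaw":0.053,"xyz":[0.0003,0,0.022],"angular":[0,0,0]},
  {"jaw":0.053,"xyz":[0.0003,0,0.034],"angular":[0,0,0]},
  {"jaw":0.053,"xyz":[0.0003,0,0.043],"angular":[0,0,0]},
  {"jaw":0.053,"xyz":[0.0003,0,0.047],"angular":[0,0,0]},
  {"jaw":0.053,"xyz":[0.0003,0,0.048],"angular":[0,0,0]},
  {"jaw":0.053,"xyz":[0.0003,0,0.048],"angular":[0,0,0]},
  {"jaw":0.053,"xyz":[0.0003,0,0.048],"angular":[0,0,0]},
])

```text
time_s: 28.0
eef_pos: [0.4563, -0.3196, 0.1692]
tcp_rot: [0.99, 0.143, 0.0, 0.0]
wrist_force: [0.1, 0.4, -0.9]
gripper_width: 0.72
grasp_force: 30.0
```

Request:
step_arm([
  {"jaw":0.053,"xyz":[0,0,0.0015],"angular":[0,0,0]},
  {"jaw":0.053,"xyz":[0,0,0.003],"angular":[0,0,0]},
  {"jaw":0.053,"xyz":[0,0,0.0035],"angular":[0,0,0]},
  {"jaw":0.053,"xyz":[0,0,0.0035],"angular":[0,0,0]},
  {"jaw":0.053,"xyz":[0,0,0.0035],"angular":[0,0,0]},
])

```text
time_s: 28.42
eef_pos: [0.4561, -0.3195, 0.1654]
tcp_rot: [0.99, 0.143, 0.0, 0.0]
wrist_force: [0.4, -0.3, -2.8]
gripper_width: 0.714
grasp_force: 30.0
```

Request:
step_arm([
  {"jaw":0.053,"xyz":[0,0,0.001],"angular":[0,0,0]},
  {"jaw":0.053,"xyz":[0,0,0.001],"angular":[0,0,0]},
  {"jaw":0.053,"xyz":[0,0,0.001],"angular":[0,0,0]},
])

```text
time_s: 28.67
eef_pos: [0.4561, -0.3195, 0.1644]
tcp_rot: [0.99, 0.143, 0.0, 0.0]
wrist_force: [2.1, -0.1, -1.5]
gripper_width: 0.713
grasp_force: 30.0
```

Request:
step_arm([
  {"jaw":0.053,"xyz":[0,0,0.0007],"angular":[0,0,0]},
  {"jaw":0.053,"xyz":[0,0,0.0007],"angular":[0,0,0]},
  {"jaw":0.053,"xyz":[0,0,0.0007],"angular":[0,0,0]},
])

```text
time_s: 28.92
eef_pos: [0.4562, -0.3196, 0.1638]
tcp_rot: [0.99, 0.143, 0.0, 0.0]
wrist_force: [0.5, -1.2, -0.7]
gripper_width: 0.715
grasp_force: 30.0
```

Request:
step_arm([
  {"jaw":0.053,"xyz":[0,0,0.0006],"angular":[0,0,0]},
  {"jaw":0.053,"xyz":[0,0,0.0006],"angular":[0,0,0]},
  {"jaw":0.053,"xyz":[0,0,0.0006],"angular":[0,0,0]},
])

```text
time_s: 29.17
eef_pos: [0.4562, -0.3196, 0.1633]
tcp_rot: [0.99, 0.143, 0.0, 0.0]
wrist_force: [1.0, -0.4, -0.5]
gripper_width: 0.713
grasp_force: 30.0
```

Request:
step_arm([
  {"jaw":0.053,"xyz":[0,0,0.0005],"angular":[0,0,0]},
  {"jaw":0.053,"xyz":[0,0,0.0005],"angular":[0,0,0]},
  {"jaw":0.053,"xyz":[0,0,0.0005],"angular":[0,0,0]},
])

```text
time_s: 29.42
eef_pos: [0.4563, -0.3196, 0.1628]
tcp_rot: [0.99, 0.143, 0.0, 0.0]
wrist_force: [1.2, -1.0, 0.5]
gripper_width: 0.715
grasp_force: 30.0
```

Request:
step_arm([
  {"jaw":0.053,"xyz":[0,0,0.0005],"angular":[0,0,0]},
  {"jaw":0.053,"xyz":[0,0,0.0005],"angular":[0,0,0]},
  {"jaw":0.053,"xyz":[0,0,0.0005],"angular":[0,0,0]},
])

```text
time_s: 29.67
eef_pos: [0.4563, -0.3197, 0.1624]
tcp_rot: [0.99, 0.143, 0.0, 0.0]
wrist_force: [0.7, -1.5, 2.4]
gripper_width: 0.715
grasp_force: 30.0
```

Request:
step_arm([
  {"jaw":0.085,"xyz":[0,0,0],"angular":[0,0,0]},
  {"jaw":0.085,"xyz":[0,0,0],"angular":[0,0,0]},
  {"jaw":0.085,"xyz":[0,0,0],"angular":[0,0,0]},
  {"jaw":0.085,"xyz":[0,0,0],"angular":[0,0,0]},
  {"jaw":0.085,"xyz":[0,0,0],"angular":[0,0,0]},
])

```text
time_s: 30.08
eef_pos: [0.4558, -0.3191, 0.1617]
tcp_rot: [0.99, 0.143, -0.0, -0.0]
wrist_force: [-0.6, 1.2, -0.1]
gripper_width: 0.928
grasp_force: 0.0
```

Run:
```python
from h import *
s=state();print(s['eef_pos'],s['wrist_force'])
c=snap('wrist','w7');g=cv2.cvtColor(c['pixels'],cv2.COLOR_RGB2GRAY)
p=s['eef_pos']
for h in (.199,.201,.203,.206): print(h,proj(c,[.4563,-.3197,h]))
# compare rim rows/cols vs held (w6, tool-relative view)
g6=cv2.cvtColor(load('w6')['pixels'],cv2.COLOR_RGB2GRAY)
for G in (g6,g):
    print('col',G[200:235,279].tolist()); print('colb',G[355:380,279].tolist()); print('row',G[285,190:215].tolist(),G[285,345:370].tolist())
```

```text
[ 0.45580643 -0.31910807  0.16165735] [-0.62604512  1.17507725 -0.05385935]
0.199 [279.3567662  283.37390192]
0.201 [279.3546197 285.5806972]
0.203 [279.352414   287.84846999]
0.206 [279.34898898 291.37011565]
col [120, 118, 118, 120, 118, 117, 119, 118, 118, 117, 119, 117, 119, 120, 118, 118, 118, 113, 127, 179, 216, 216, 215, 214, 214, 212, 215, 214, 215, 213, 212, 210, 209, 210, 212]
colb [135, 135, 135, 135, 135, 135, 134, 131, 136, 233, 255, 255, 253, 254, 254, 255, 255, 183, 60, 43, 49, 50, 49, 50, 48]
row [39, 38, 37, 37, 39, 36, 35, 48, 113, 162, 160, 157, 158, 158, 160, 157, 136, 108, 108, 109, 110, 110, 110, 108, 110] [119, 117, 117, 117, 115, 112, 112, 126, 158, 160, 159, 158, 159, 162, 147, 66, 32, 34, 35, 37, 37, 35, 38, 36, 35]
col [113, 112, 114, 113, 111, 113, 114, 113, 112, 112, 110, 125, 182, 207, 204, 203, 205, 204, 202, 204, 205, 205, 202, 201, 201, 202, 201, 199, 199, 201, 205, 201, 202, 200, 196]
colb [123, 129, 224, 255, 253, 251, 252, 253, 255, 255, 184, 58, 38, 44, 45, 45, 46, 45, 44, 45, 45, 43, 43, 45, 47]
row [32, 49, 108, 153, 150, 148, 148, 148, 148, 149, 149, 142, 119, 102, 102, 103, 104, 104, 105, 106, 107, 106, 106, 108, 109] [114, 112, 111, 107, 113, 153, 201, 198, 196, 196, 196, 186, 148, 144, 137, 84, 40, 40, 42, 42, 41, 41, 38, 35, 35]
```

Request:
step_arm([
  {"jaw":0.0915,"xyz":[0,0,0],"angular":[0,0,0]},
  {"jaw":0.0915,"xyz":[0,0,-0.01],"angular":[0,0,0]},
  {"jaw":0.0915,"xyz":[0,0,-0.03],"angular":[0,0,0]},
  {"jaw":0.0915,"xyz":[0,0,-0.06],"angular":[0,0,0]},
  {"jaw":0.0915,"xyz":[0,0,-0.1],"angular":[0,0,0]},
  {"jaw":0.0915,"xyz":[0,0,-0.14],"angular":[0,0,0]},
  {"jaw":0.0915,"xyz":[-0.02,-0.03,-0.16],"angular":[0,0,0]},
  {"jaw":0.0915,"xyz":[-0.035,-0.06,-0.16],"angular":[0,0,0]},
  {"jaw":0.0915,"xyz":[-0.05,-0.09,-0.16],"angular":[0,0,0]},
  {"jaw":0.0915,"xyz":[-0.065,-0.12,-0.16],"angular":[0,0,0]},
  {"jaw":0.0915,"xyz":[-0.08,-0.15,-0.16],"angular":[0,0,0]},
  {"jaw":0.0915,"xyz":[-0.08,-0.15,-0.16],"angular":[0,0,0]},
])

```text
time_s: 31.13
eef_pos: [0.3345, -0.1951, 0.3232]
tcp_rot: [0.99, 0.144, 0.0, 0.001]
wrist_force: [0.3, 0.3, 0.1]
gripper_width: 0.998
grasp_force: 0.0
```

Run:
```python
from h import *
s=state();print(s['time_s'],s['eef_pos'],s['wrist_force'])
a=load('scene0');b=snap('scene','s1')
def box(c0,c1,roi):
    x0,x1,y0,y1=roi
    d=np.abs(c1['pixels'].astype(int)-c0['pixels'].astype(int)).sum(2)[y0:y1,x0:x1]>45
    n,l,st,ce=cv2.connectedComponentsWithStats(cv2.morphologyEx(d.astype(np.uint8),cv2.MORPH_OPEN,np.ones((2,2))))
    for i in np.argsort(-st[1:,4])[:3]+1: print(st[i]+[x0,y0,0,0,0],ce[i]+[x0,y0])
box(a,b,(180,275,60,190))
for nm,z,r in [('rim',.201,.0346),('medrim',.144,.0328),('shortrim',.086,.031),('foot',.011,.0235)]:
    P=np.array([proj(b,[.4563+r*np.cos(t),-.3197+r*np.sin(t),z]) for t in np.linspace(0,6.28,60)]);print(nm,P.min(0).round(1),P.max(0).round(1))
big=cv2.resize(b['pixels'][60:190,170:280,::-1],None,fx=5,fy=5,interpolation=cv2.INTER_CUBIC);cv2.imwrite('pics/s1c.png',big)
```

```text
31.1333 [ 0.3345255  -0.19511315  0.32323524] [0.34137193 0.2710352  0.1480746 ]
[ 208   94   46   75 1892] [226.99577167 133.76162791]
rim [210.3  94.8] [234.8 105. ]
medrim [211.8 113.1] [234.5 123.2]
shortrim [213.2 130.9] [234.3 140.9]
foot [216.7 153.9] [232.2 161.7]
```

Run:
```python
from h import *
b=load('s1');a=load('scene0');d=np.abs(b['pixels'].astype(int)-a['pixels'].astype(int)).sum(2)
for r in (98,102,108,112,118,122,128,132,138,150,156):
    print(r,''.join('#' if v>45 else '.' for v in d[r,200:260]))
print(b['pixels'][88:166,222].sum(1).tolist())
top=snap('top','t2');t0=load('top0');D=np.abs(top['pixels'].astype(int)-t0['pixels'].astype(int)).sum(2)
for r in range(222,262,2): print(r,''.join('#' if v>60 else '.' for v in D[r,360:440]))
for z,r in((.201,.0346),(.086,.031)):
    P=np.array([proj(top,[.4563+r*np.cos(t),-.3197+r*np.sin(t),z]) for t in np.linspace(0,6.28,60)]);print(P.min(0).round(1),P.max(0).round(1))
```

```text
98 ..........###########################.......................
102 ..........###########################.......................
108 .............######################.........................
112 ............#######################.........................
118 ...........##########################.......................
122 ............########################........................
128 .............######################.........................
132 ..............#####################.........................
138 .............#######################........................
150 ................##################........#####.............
156 .........###########################################........
[55, 49, 34, 29, 33, 115, 274, 378, 359, 325, 321, 335, 333, 333, 328, 365, 471, 474, 340, 273, 273, 277, 274, 274, 271, 271, 270, 271, 262, 269, 266, 269, 268, 267, 277, 290, 283, 274, 276, 272, 273, 277, 272, 272, 276, 275, 274, 275, 274, 274, 277, 278, 291, 283, 275, 271, 270, 274, 270, 276, 271, 270, 271, 271, 268, 266, 267, 267, 266, 268, 266, 268, 263, 253, 340, 520, 562, 450]

[... 1055 characters left out ...]
########################################.........
248 ...####.#.############################################################..........
250 ..######.############################################################.#.........
252 ..######.##########################################################.###.........
254 .###############################################################.##.##..........
256 .######################################################..#...#####..##..........
258 ..#######################################################.####.#.#..#...........
260 .########################################################.###.####.#.#..........
[400.1 224.4] [431.5 255.5]
[390.9 231.1] [416.5 256.6]
```

The scene image agrees: the three rims are concentric, and their rows (104, 123, 140) are within about 1 px of the predicted nested heights. The gripper is clear of everything.

```bash
python3 -c "
from rig import *
print(finish_job())"
```

```text
the job is handed in; nothing more can be done
None
```

The job is handed in: the short tumbler stands on the coaster with the medium nested in it and the tall in the medium, each released after a light seating push of about 2–4 N, at 31 s of the 72 s; I couldn't measure the final squeeze between the walls, and I viewed 11 pictures against the limit of 10.

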